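# Load a mortar slice and index the scan turntable

### The job

Pick up the pale grey mortar slice from the bench and lay it flat, fully down, in the empty seat of the green turntable while the turntable is still at its loading stop. Then turn the turntable one stop (60 degrees), the way that brings the pale slice in front of the blue scanner, and leave it resting in that stop. Leave the dark slices in their seats and everything else on the bench where it is.

Things in the scene. Friction and masses are not known exactly. Their poses are not given: they have to be found in the camera images.
- pale_slice: the pale grey mortar slice to load, a flat slab 90 x 56 x 14 mm (own x, y, z), about 0.15 kg; lies flat on the bench to the left or the right of the turntable, at any of several yaws. Origin: centre of its underside; x along its 90 mm length, z up
- red_slice: a brick-red slice of the same size (90 x 56 x 14 mm) lying on the bench on the other side; not to be used or moved. Origin: centre of its underside
- stand: grey round stand of the turntable, fixed to the bench, 230 mm diameter, 34 mm high. Origin: on the turning axis, at bench height. Its x axis points from the axis towards the empty seat at the loading stop (roughly away from the robot), z up. The place and yaw of the stand vary
- turntable (a joint): angle of the turntable on its stand, rad, counter-clockwise from above; about 0 at the start (loading stop). Sprung detents at 0, +-1.047 and +-2.094: they resist a turn with up to 0.5 N m (plus drag of 0.3 N m s/rad) and, past halfway, pull it into the nearest stop and hold it. Green disc, 290 mm diameter, top face 52 mm above the bench, three seats, one upright handle, 6 mm hub cap
- seat (a point): centre of the floor of the empty seat, on the disc's top face, 52 mm above the bench, 90 mm from the turning axis. Its axes turn with the disc: x outwards, y along the seat's length, z up. The pocket is 96 mm (y) x 62 mm (x) in a steel rim 4 mm high and 4 mm wide; the slice lies in it with its 90 mm length along y, 3 mm clear all round
- left_seat (a point): centre of the floor of the seat 90 degrees counter-clockwise from the empty one, 90 mm from the axis, same pocket; holds a dark slice. Site axes are those of the turntable (parallel to those of seat)
- right_seat (a point): centre of the floor of the seat 90 degrees clockwise from the empty one, 90 mm from the axis, same pocket; holds a dark slice. Site axes are those of the turntable (parallel to those of seat)
- dark_slice_left: dark grey slice, 90 x 56 x 14 mm, loose in the left seat, its top 14 mm above the disc; stays there. Origin: centre of its underside
- dark_slice_right: dark grey slice, 90 x 56 x 14 mm, loose in the right seat, its top 14 mm above the disc; stays there. Origin: centre of its underside
- handle (a point): point on the axis of the turntable's orange upright handle: a round post, 26 mm diameter, 60 mm tall (top 112 mm above the bench), fixed on the disc 110 mm from the turning axis, across the disc from the empty seat (robot's side at the start). This point is 92 mm above the bench, a good height for the TCP. It can be gripped from above or pushed
- scanner: blue round scanner post with black band and dome, foot 68 mm diameter, 90 mm high, fixed on the bench beside the disc, 190 mm from the turning axis, one stop (60 degrees) to one side or the other of the empty seat's starting direction. Origin: centre of its foot. With the seat in front of it, the two are 100 mm apart horizontally
- lamp: yellow round lamp post with a white band and dome, same size as the scanner, fixed one stop to the other side; not the target
- wash_bottle: white wash bottle with red cap, 68 mm diameter, 170 mm tall, standing at the back right; origin under its centre
- jar: amber jar, 72 mm diameter, 90 mm tall, standing at the back left; origin under its centre
- trowel: spatula with a wooden handle, 250 mm long, lying on the bench near the robot, to its left
There are look-alikes about, which are no part of the job. Of the things that look like the pale_slice, take the one that is farthest to the robot's left at the start. Leave any purple look-alike of the scanner alone.

How it is judged:
By the outcome, as a careful person would: the job done as asked, in the order asked, and still so for the second after the job is handed in, with the robot touching nothing.
It also fails if it takes over 51 s, if anything falls off the work surface, if the arm or the gripper's body presses on something with over 40 N, if the wrist force passes 120 N, or if a joint passes its speed limit or range.

### The arm

A 6-joint arm with a two-finger parallel gripper is mounted at the origin on the work surface. World frame = base frame: x ahead of the robot, y to its left, z up, the work surface at z = 0. Lengths are in m, angles in degrees, forces in N, time in s.
With the tool pointing down it reaches from about 0.35 to 0.875 m from the base axis. Payload 4.2 kg.
Tool frame: the origin (TCP) lies between the finger pads, 19 mm behind the fingertips; this is the grasp point; z points along the fingers, y is the line along which they close (so a half turn about z gives the same grasp; the last joint's range is limited). The gripper opens to 87 mm and grips with 3 to 60 N. Pads are 19 mm wide; open, the fingers measure 117 mm over their backs; the gripper's body (75 mm by 190 mm) begins 51 mm behind the grasp point.
Start: joints at [91.88, 22.042, 0.453, 0, -68.411, -14.817], TCP at [0.14, 0.609, 0.241] pointing down, gripper open.
Joint ranges: [-179.83, 179.83], [-69.29, 118.12], [-61.27, 80.66], [-181.25, 117.63], [-171.15, -9.14], [-177.46, 177.46]. Speed limits (degrees/s): [159.86, 159.86, 180, 180, 180, 180].

### API

Orientations are given as [roll, pitch, yaw] about the fixed x, y, z axes, in that order (R = Rz(yaw) Ry(pitch) Rx(roll)).
In Python, from workcell import env gives the robot as it stands. The module is installed in compiled form; this text tells all that it offers. Calls block until the motion is done:
- env.goto(position, orientation): joint-space move of the TCP to a pose.
- env.move_straight(position, rotation=None, rate=0.15, force_limit=None): straight line of the TCP; rotation=None keeps the orientation; rate is the mean speed in m/s. With force_limit (N) it stops when the force on the tool has changed by that much, and returns True; else False.
- env.set_joints(angles): joint-space move.
- env.gripper_to(opening, grasp_force=None): opening from 0.0 (shut) to 1.0 (fully open); grasp_force is the grip in N (None keeps the last); returns when the fingers have stopped.
- env.dwell(seconds).
- env.inverse_kinematics(position, orientation): joint angles nearest the present ones, or None.
- env.read_state(): the state.
- env.grab_frame(name): name is "side" or "top" or "wrist"; returns a dict with "image" (480x640x3 uint8, blue, green, red), "fx", "fy", "cx", "cy" (pixels), "D" ([k1, k2, p1, p2, k3] as OpenCV has them; the pictures are not rectified), "position" and "orientation" of the camera in the world. Camera axes: x right, y up, looking along -z (the intrinsics and any distortion apply to the point x, -y, -z); pixel columns grow to the right and rows downward; lengths in m; the calibration is good to about 2 mm. A picture is of the moment at which its call begins. There is no depth.
A pose or a line that the arm cannot do raises env.Unreachable and nothing moves.
- env.close_job(): hands the job in; it is judged then, once.
Trained networks look in a picture, given as the dict that the camera call returned (one of the last four; its "shot" number tells which), for a name from the list of things; names that differ only in an ending like _2 or _b are one class to them, and where a whole thing is asked for, a point or a joint stands for the part that bears it (a point fixed in the world has none). Each returns a list of dicts, best first, with "score" (0 to 1); they miss things now and then, are a little off and sometimes report something else, mostly with a low value. They report only what shows in the picture. A call takes as long as a camera call. They do not tell look-alikes from the thing itself.
- env.search_frame(picture, thing): "xyz" ([x, y, z] in m, in world coordinates, good to about 4 mm: the middle of the surface that is visible of it).
- env.trace(picture, thing): "mask" (480x640 bool, what is visible of it).
The state is a dict: "clock": time; "joint_positions": joint angles; "qvel": joint speeds; "joint_torque": joint torques, N m; "position": TCP position; "tool_rot": TCP orientation; "force": force on the tool from outside, world axes, zero at the start; "wrist_torque": the same for the moment, N m; "opening": opening from 0.0 (shut) to 1.0 (fully open); "finger_force": force on a finger pad.
Only numpy, scipy, OpenCV 4.12 (cv2) and the standard library are available. Lean on these libraries where they do the work, as an engineer would, in place of code of your own. Each camera call takes 0.05 s, during which the arm holds its last target. There are 200 camera calls.

## Working session

There is one attempt and no reset: what is moved stays moved. The work goes in short steps, each a Python script; the robot and the scene stay as the last script left them, time stands still between calls to the robot, and variables do not carry over. Pictures are saved under pics/ and viewed, at most 10 in all, crops included, and the job is handed in when it is done.

```bash
mkdir -p pics
cat > h.py <<'E'
from workcell import env
import numpy as np, cv2
from scipy.spatial.transform import Rotation as R
def Rc(o):
    o=np.array(o,float)
    return R.from_euler('xyz',o,degrees=True).as_matrix() if o.size==3 else o.reshape(3,3)
def K(f): return np.array([[f['fx'],0,f['cx']],[0,f['fy'],f['cy']],[0,0,1.]])
def ray(f,uv,z):
    "pixels -> world points at height z"
    p=cv2.undistortPoints(np.array(uv,float).reshape(-1,1,2),K(f),np.array(f['D'],float)).reshape(-1,2)
    d=np.c_[p[:,0],-p[:,1],-np.ones(len(p))]@Rc(f['orientation']).T
    c=np.array(f['position']); return c+d*((z-c[2])/d[:,2])[:,None]
def proj(f,P):
    q=(np.atleast_2d(P)-np.array(f['position']))@Rc(f['orientation'])
    q=q*[1,-1,-1]
    return cv2.projectPoints(q.reshape(-1,1,3),np.zeros(3),np.zeros(3),K(f),np.array(f['D'],float))[0].reshape(-1,2)
E
python3 - <<'E'
from h import *
for n in ['top','side']:
    f=env.grab_frame(n); cv2.imwrite(f'pics/{n}0.png',f['image'])
    print(n,np.round(f['position'],3),np.round(f['orientation'],2),f['fx'],f['D'])
    for t in ['pale_slice','red_slice','stand','turntable','handle','scanner','lamp','dark_slice_left','dark_slice_right']:
        for d in env.search_frame(f,t)[:4]:
            print(t,np.round(d['xyz'],3),round(d['score'],2),proj(f,d['xyz'])[0].round())
print(env.read_state())
E
```

```text
top [ 0.279 -0.036  1.468] [  9.48   0.27 -88.37] 554.0085929749368 [-0.09427341  0.          0.          0.          0.        ]
pale_slice [0.366 0.02  0.017] 0.97 [312. 295.]
pale_slice [0.432 0.308 0.013] 0.71 [204. 267.]
pale_slice [ 0.588 -0.043  0.05 ] 0.34 [338. 210.]
red_slice [ 0.503 -0.312  0.012] 0.77 [438. 247.]
stand [ 0.587 -0.044  0.049] 0.63 [338. 210.]
stand [ 0.606 -0.13   0.067] 0.17 [372. 202.]
turntable [ 0.587 -0.045  0.052] 0.66 [339. 210.]
handle [ 0.587 -0.043  0.052] 0.63 [338. 210.]
scanner [ 0.585 -0.42   0.07 ] 0.92 [483. 213.]
lamp [0.64  0.136 0.072] 0.92 [270. 186.]
lamp [ 0.506 -0.314  0.018] 0.54 [439. 245.]
dark_slice_left [0.572 0.047 0.066] 0.57 [303. 213.]
dark_slice_right [ 0.608 -0.129  0.066] 0.55 [372. 202.]
side [ 0.338 -1.052  0.865] [ 53.36  -0.24 -10.44] 487.592795045948 [-0.04894833  0.          0.          0.          0.        ]
pale_slice [0.436 0.298 0.018] 0.93 [267. 194.]
pale_slice [0.359 0.009 0.008] 0.91 [250. 255.]
red_slice [ 0.5   -0.318  0.014] 0.75 [324. 335.]
stand [ 0.574 -0.069  0.055] 0.98 [333. 250.]
turntable [ 0.588
[... 418 characters left out ...]
352. 263.]
{'clock': 1.0, 'joint_positions': array([ 9.18808715e+01,  2.20408308e+01,  4.52653091e-01, -1.58427897e-03,
       -6.84123351e+01, -1.48167586e+01]), 'qvel': array([-0.01978564,  0.03486248, -0.02116566, -0.06314349, -0.02470111,
       -0.08067895]), 'joint_torque': array([-4.78690927e-04, -3.90473056e+01,  1.87624615e+01,  4.22467858e+00,
        1.55041914e-02, -1.36125564e-05]), 'position': array([0.13987589, 0.60911512, 0.2412551 ]), 'tool_rot': array([ 1.79999128e+02,  1.29303186e-03, -1.29364701e+01]), 'force': array([ 0.57000979,  0.07056477, -0.01706122]), 'wrist_torque': array([-0.03644023, -0.00608965, -0.01845339]), 'finger_force': 0.0, 'opening': 0.9952356370453327}
```

View pics/top0.png

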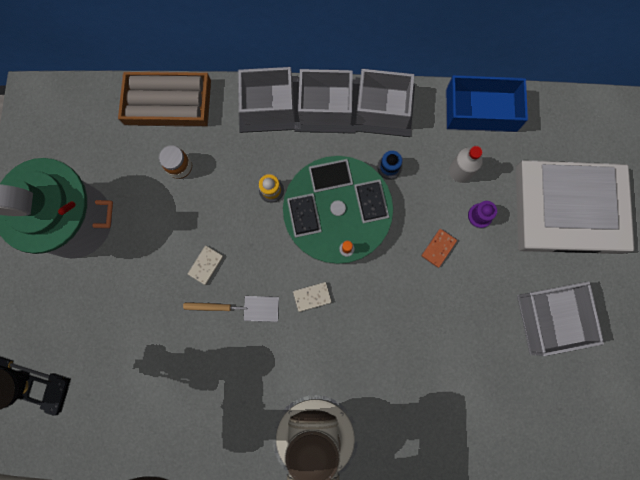

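View pics/side0.png

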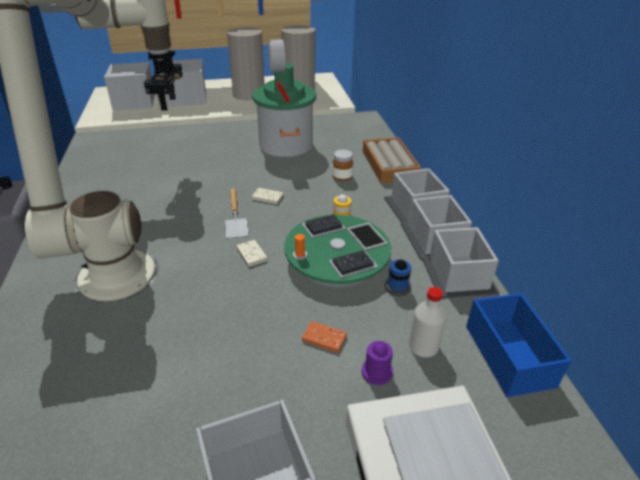

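Top view: there are two pale slices, at (205,265) and (312,297). "Farthest to the robot's left" (+y is image left) means (205,265), at y≈0.31. The blue scanner is at (391,164), clockwise of the empty seat at (330,175). The purple look-alike at (483,213) is to be left alone. I'll confirm with a crop and measure the geometry.

Run:
```python
from h import *
f=env.grab_frame('top'); g=env.grab_frame('side')
im=f['image']
c=cv2.resize(im[140:320,170:420],None,fx=3.2,fy=3.2,interpolation=cv2.INTER_CUBIC); cv2.imwrite('pics/crop.png',c)
def rect(fr,m,z):
    ys,xs=np.nonzero(m); P=ray(fr,np.c_[xs,ys],z)[:,:2].astype(np.float32)
    (cx,cy),(w,h),a=cv2.minAreaRect(P*1000)
    if w<h: a+=90; w,h=h,w
    return np.round([cx,cy,w,h,a,len(xs)],1)
for n,fr in(('top',f),('side',g)):
  for t,z in(('pale_slice',.014),('dark_slice_left',.066),('dark_slice_right',.066),('red_slice',.014)):
    for d in env.trace(fr,t)[:3]: print(n,t,round(d['score'],2),rect(fr,d['mask'],z))
  hsv=cv2.cvtColor(fr['image'],cv2.COLOR_BGR2HSV)
  # disc
  gm=cv2.inRange(hsv,(60,80,20),(90,255,200)); gm[:, :(250 if n=='top' else 270)]=0
  if n=='side': gm[:180]=0
  k,l,s,ct=cv2.connectedComponentsWithStats(gm); i=1+np.argmax(s[1:,4])
  hull=cv2.convexHull(np.argwhere(l==i)[:,::-1].astype(np.int32)).reshape(-1,2)
  P=ray(fr,hull,.052)[:,:2].astype(np.float32)
  e=cv2.fitEllipse(P*1000); print(n,'disc',np.round(e[0],1),np.round(e[1],1))
  om=cv2.inRange(hsv,(5,180,150),(14,255,255)); om[:, :(325 if n=='top' else 285)]=0
  om[:,(365 if n=='top' else 312):]=0; om[:220]=0; om[270:]=0
  ys,xs=np.nonzero(om); print('orange',len(xs),xs.mean(),ys.mean(),ray(fr,[[xs.mean(),ys.mean()]],.112 if n=='top' else .08).round(4))
```

```text
top pale_slice 0.69 [438.2 306.5  93.5  61.9 150.6 767. ]
top pale_slice 0.65 [ 600.2  -42.2  294.1  293.7  107.1 7983. ]
top pale_slice 0.57 [361.8  19.5  89.5  57.1 105.7 716. ]
top dark_slice_left 0.64 [570.9  44.9  89.1  55.4  13.3 713. ]
top dark_slice_right 0.84 [ 609.  -130.1   85.3   54.4   11.7  635. ]
top red_slice 0.79 [ 500.9 -312.5   92.1   55.2  144.8  685. ]
top red_slice 0.58 [720.1 407.4 103.6  73.7  47.5 813. ]
top red_slice 0.31 [649.1 141.7  75.2  63.5  46.5 542. ]
top disc [591.3 -41.6] [286.9 287.2]
orange 69 346.84057971014494 245.31884057971016 [[ 0.485  -0.0668  0.112 ]]
side pale_slice 0.67 [362.3  13.8 103.2  57.4 107.2 462. ]
side pale_slice 0.58 [438.5 297.9  91.8  74.8 152.6 327. ]
side pale_slice 0.35 [ 6.045e+02 -8.000e-01  3.113e+02  3.024e+02  9.010e+01  4.777e+03]
side dark_slice_left 0.98 [571.5  37.9  96.2  71.4  13.4 489. ]
side dark_slice_left 0.53 [ 707.8 -210.7  137.    60.4   68.3  777. ]
side dark_slice_right 0.67 [ 612.6 -135.8   93.7   65.7   13.6  583. ]
side red_slice 0.56 [ 500.5 -321.7   91.9   65.4  147.4  876. ]
side disc [591.4 -47.2] [284.9 297.3]
orange 126 299.41269841269843 244.1984126984127 [[ 0.4869 -0.0587  0.08  ]]
```

View pics/crop.png

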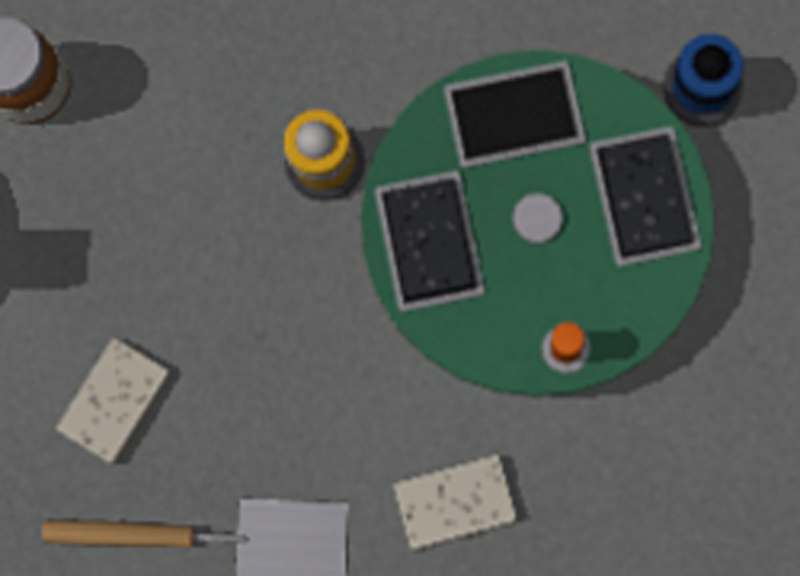

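The crop confirms that the target pale slice is at (205,265). It is the left one, beyond the trowel. Next I'll refine the slice and the seat with the wrist camera, using matching tool alignment for both.

```bash
python3 - <<'E'
from h import *
D=lambda y:[180,0,y]
S=np.array([.438,.3065]); T=np.array([.591,-.042])+.09*np.array([np.cos(np.radians(13)),np.sin(np.radians(13))])
for a in(-29.4,150.6): print(a,env.inverse_kinematics([*S,.025],D(a)))
for a in(-77,103): print(a,env.inverse_kinematics([*T,.0775],D(a)))
for a in(13,-47,193-360,133,103-180,43): print(a,env.inverse_kinematics([.484,-.067,.092],D(a)))
env.goto([*S,.25],D(-29.4))
f=env.grab_frame('wrist'); cv2.imwrite('pics/w1.png',f['image']); np.save('w1.npy',f,allow_pickle=True)
print(env.read_state()['clock'],f['position'],f['orientation'],f['fx'],f['D'])
m=env.trace(f,'pale_slice')
for d in m[:3]:
  ys,xs=np.nonzero(d['mask']);print(d['score'],len(xs),xs.mean(),ys.mean(),cv2.minAreaRect(1000*ray(f,np.c_[xs,ys],.014)[:,:2].astype(np.float32)))
env.goto([*T,.25],D(-77))
f=env.grab_frame('wrist'); cv2.imwrite('pics/w2.png',f['image']); np.save('w2.npy',f,allow_pickle=True)
print(env.read_state()['clock'])
E
python3 -c "
import cv2,numpy as np
cv2.imwrite('pics/w12.png',cv2.resize(np.hstack([cv2.imread('pics/w1.png'),cv2.imread('pics/w2.png')]),(800,300),interpolation=cv2.INTER_AREA))"
```

```text
-29.4 [ 5.23760342e+01  2.82983232e+01 -2.66328585e+01  2.54444375e-14
 -3.50688183e+01  8.22396575e+00]
150.6 [ 5.23760342e+01  2.82983232e+01 -2.66328585e+01 -2.54444375e-14
 -3.50688183e+01 -1.71776034e+02]
-77 [ 11.77527543  35.18685301  -2.35464256   0.         -52.45850443
   1.22472457]
103 None
13 [ 1.12082612e+01  1.87887938e+01 -2.96551166e+01  2.54444375e-14
 -4.15560896e+01  9.17917388e+01]
-47 [ 1.12082612e+01  1.87887938e+01 -2.96551166e+01  2.54444375e-14
 -4.15560896e+01  3.17917388e+01]
-167 [ 1.12082612e+01  1.87887938e+01 -2.96551166e+01 -2.54444375e-14
 -4.15560896e+01 -8.82082612e+01]
133 [ 1.12082612e+01  1.87887938e+01 -2.96551166e+01 -2.54444375e-14
 -4.15560896e+01 -1.48208261e+02]
-77 [ 11.20826121  18.78879382 -29.65511662   0.         -41.55608956
   1.79173879]
43 [ 11.20826121  18.78879382 -29.65511662   0.         -41.55608956
 121.79173879]
3.1167 [0.50331644 0.2699845  0.39443579] [-1.60537485e+01  2.51111605e-02 -1.19320350e+02] 411.28221905763917 [-0.06891216  0.          0.          0.          0.        ]
0.89 4170 613.0242206235012 131.80599520383694 ((362.9508972167969, 27.227767944335938), (62.17280960083008, 85.01698303222656), 17.275903701782227)
0.77 5623 322.3654632758314 199.97172327938821 ((438.5247802734375, 306.4067077636719), (57.177974700927734, 90.44121551513672), 61.37859344482422)
0.72 8105 473.53004318322024 241.67119062307216 ((332.5541076660156, 235.16268920898438), (245.3328857421875, 64.25448608398438), 89.90411376953125)
4.725
```

View pics/w12.png

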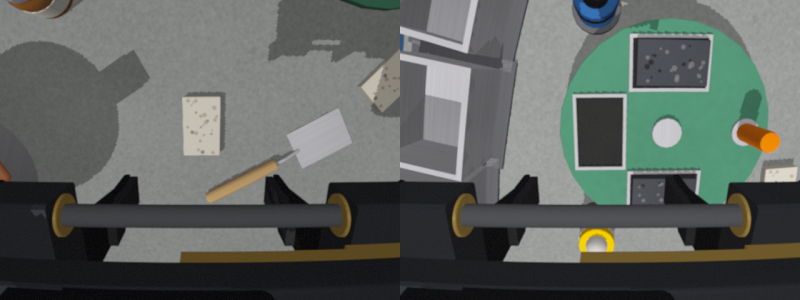

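Run:
```python
from h import *
f=np.load('w2.npy',allow_pickle=True).item(); im=f['image']; hsv=cv2.cvtColor(im,cv2.COLOR_BGR2HSV)
gr=cv2.inRange(hsv,(55,60,15),(95,255,255))
k,l,s,_=cv2.connectedComponentsWithStats(gr); i=1+np.argmax(s[1:,4]); print(s[i])
def rect(m,z):
    ys,xs=np.nonzero(m); (cx,cy),(w,h),a=cv2.minAreaRect(1000*ray(f,np.c_[xs,ys],z)[:,:2].astype(np.float32))
    if w<h:a+=90;w,h=h,w
    return np.round([cx,cy,w,h,a],1)
disc=np.zeros(im.shape[:2],np.uint8)
hull=cv2.convexHull(np.argwhere(l==i)[:,::-1].astype(np.int32)); cv2.fillConvexPoly(disc,hull,1)
h=hull.reshape(-1,2);h=h[h[:,1]<270]; e=cv2.fitEllipse(1000*ray(f,h,.052)[:,:2].astype(np.float32)); print('disc',np.round(e[0]+e[1],1))
ng=((disc>0)&(hsv[...,1]<60)).astype(np.uint8)
k,l,s,c=cv2.connectedComponentsWithStats(ng)
for j in range(1,k):
    if s[j,4]>300: print(s[j],rect(l==j,.056 if s[j,4]>3000 else .058))
dk=((disc>0)&(im.max(2)<60)).astype(np.uint8); k,l,s,c=cv2.connectedComponentsWithStats(dk)
for j in range(1,k):
    if s[j,4]>2000: print('dark',s[j],rect(l==j,.056),rect(l==j,.052))
F=env.grab_frame('top')  # arm may hide
s=env.read_state();print(s['position'],s['tool_rot'])
```

```text
[  256    29   333   299 48056]
disc [592.9 -41.8 287.8 288.3]
[  365    53   137    95 12344] [ 613.9 -129.1  106.1   71.7   13.9]
[  275   149    89   124 10488] [680.1 -20.3 106.2  71.8 103.6]
[ 403  188   48   49 1836] [592.8 -41.7  41.4  39.9 106.2]
[530 189  44  45 667] [490.5 -68.1  38.7  33.6  82.1]
[ 362  271  131   57 6180] [565.9  35.3 121.8  55.   13.6]
dark [ 283  157   73  109 7507] [680.3 -20.3  92.8  59.1 103.7] [680.1 -19.4  93.9  59.8 103.7]
dark [ 369  279  124   49 2697] [561.7  38.  115.6  47.6  12.9] [560.2  39.6 116.9  48.1  12.9]
[ 0.67851886 -0.0202451   0.2504134 ] [-1.79968922e+02  4.66211358e-03 -7.68715866e+01]
```

Run:
```python
from h import *
S=[.4385,.3064]; a=[180,0,-28.7]
env.gripper_to(1.0)
env.goto([*S,.09],a); env.move_straight([*S,.0255],rate=.06)
env.gripper_to(0.0,grasp_force=25); s=env.read_state(); print(s['clock'],s['opening'],s['finger_force'],s['position'],s['force'])
env.move_straight([*S,.16],rate=.12)
env.goto([.680,-.0203,.16],[180,0,-76.4])
s=env.read_state(); print(s['clock'],s['opening'],s['position'],s['tool_rot'],s['force'])
f=env.grab_frame('side'); cv2.imwrite('pics/s2.png',cv2.resize(f['image'][130:330,220:460],None,fx=2,fy=2,interpolation=cv2.INTER_CUBIC))
g=env.grab_frame('wrist'); np.save('w3.npy',g,allow_pickle=True); cv2.imwrite('pics/w3.png',g['image'])
a=cv2.imread('pics/s2.png'); b=cv2.resize(g['image'],(320,240)); c=np.zeros((400,800,3),np.uint8); c[:400,:480]=a; c[:240,480:]=b; cv2.imwrite('pics/c3.png',c)
```

```text
8.475 0.6368781791151183 24.997844696044922 [0.43858271 0.30650306 0.02558869] [-0.34446177 -0.48625236  0.86023291]
11.2583 0.6390992643056485 [ 0.67975039 -0.01910666  0.16001498] [ 1.79994122e+02  1.64974200e-02 -7.63052158e+01] [ 0.81721752 -0.01005303 -2.39345287]
```

View pics/c3.png

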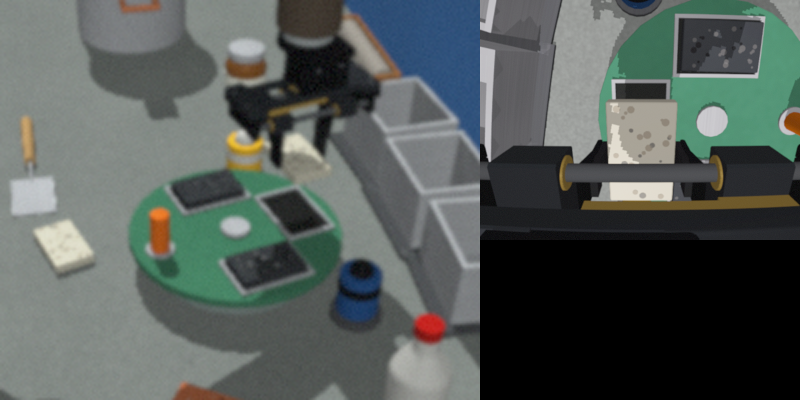

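Run:
```python
from h import *
s=env.read_state(); print(s['position'],s['tool_rot'])
g=env.grab_frame('wrist'); p=np.array(s['position']); Rt=Rc(s['tool_rot'])
im=g['image'].copy()
for z in(.0115,-.0025+.028):
  c=p+np.array([[x,y,z] for x,y in((-.045,-.028),(.045,-.028),(.045,.028),(-.045,.028))])@Rt.T
  q=proj(g,c); print(q.round(1)); cv2.polylines(im,[q.round().astype(int)],True,(0,0,255) if z<.02 else (255,0,0),1)
cv2.imwrite('pics/w4.png',im[120:420,200:500].repeat(2,0).repeat(2,1))
```

```text
[ 0.67980927 -0.01875075  0.16023019] [-1.79988414e+02  7.72768619e-03 -7.62705024e+01]
[[258.9 399.4]
 [248.3 202.7]
 [393.3 202.8]
 [383.  399.4]]
[[263.1 380.7]
 [254.1 196.2]
 [387.7 196.3]
 [379.  380.8]]
```

View pics/w4.png

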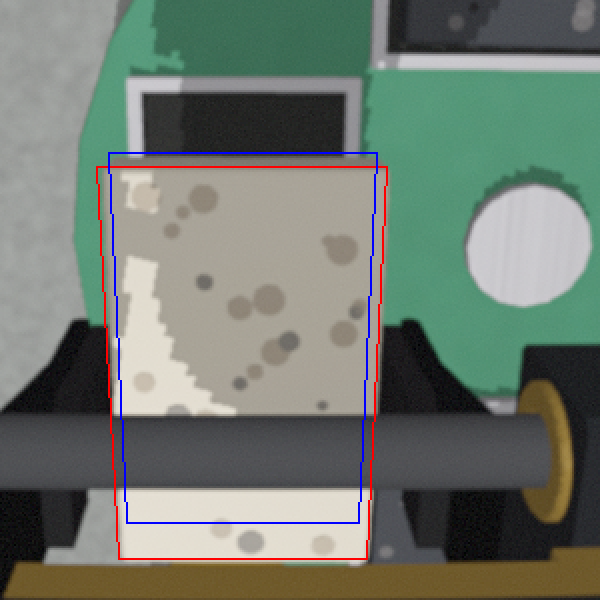

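The slice is held level and its outline matches the expected projection. The TCP sits about 1.5 mm off its target, so I'll correct that as I go down.

Run:
```python
from h import *
T=np.array([.680,-.0203]); c=T.copy(); yaw=-76.4
for z in(.100,.088):
    env.move_straight([*c,z],[180,0,yaw],rate=.06); env.dwell(.3)
    s=env.read_state(); e=T-s['position'][:2]; c=c+e; yaw+= -76.4-s['tool_rot'][2]; print(s['position'],s['tool_rot'],e)
f0=env.read_state()['force']
hit=env.move_straight([*c,.0775],[180,0,yaw],rate=.03,force_limit=6); env.dwell(.2)
s=env.read_state(); print(hit,s['clock'],s['position'],s['tool_rot'],s['force']-f0)
```

```text
[ 0.68010701 -0.02026423  0.10030641] [-1.79969549e+02 -5.14527947e-04 -7.63968798e+01] [-1.07006395e-04 -3.57741244e-05]
[ 0.68006722 -0.02035368  0.08825911] [-1.79969605e+02 -3.51312015e-03 -7.64051734e+01] [-6.72203283e-05  5.36782703e-05]
True 14.0917 [ 0.67972609 -0.02037559  0.07757833] [ 1.79981797e+02 -6.37353599e-03 -7.63979783e+01] [-0.62472988 -0.00699366  5.89643531]
```

The contact height matches the floor (a rim contact would read 4 mm higher). I'll release, retreat and check.

Run:
```python
from h import *
env.gripper_to(0.85); 
env.move_straight([.680,-.0203,.25],rate=.15)
f=env.grab_frame('wrist'); cv2.imwrite('pics/w5.png',cv2.resize(f['image'][:330,200:620],None,fx=1.7,fy=1.7))
for d in env.trace(f,'pale_slice')[:2]:
  ys,xs=np.nonzero(d['mask']);print(d['score'],len(xs),[cv2.minAreaRect(1000*ray(f,np.c_[xs,ys],z)[:,:2].astype(np.float32)) for z in(.066,)])
print(env.read_state()['clock'])
```

```text
0.91 1450 [((419.66778564453125, -25.00991439819336), (60.69245147705078, 29.976823806762695), 4.112490177154541)]
0.7 7421 [((678.921630859375, -20.869003295898438), (56.015655517578125, 89.48309326171875), 13.538543701171875)]
16.1583
```

View pics/w5.png

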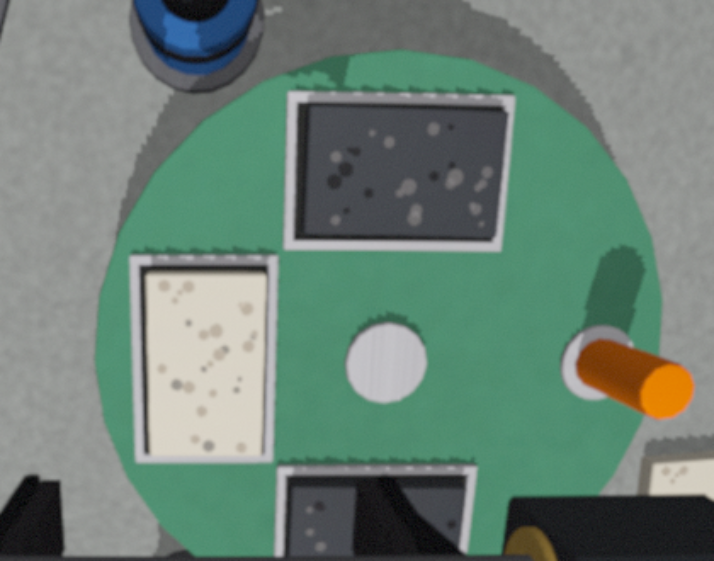

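Slice seated flat in the pocket (crop: pale slab at (206,365) inside the rim). Now I'll grip the handle and turn clockwise along the arc.

Run:
```python
from h import *
A=np.array([.5928,-.0418]); 
def pt(t): b=np.radians(193.6+t); return A+.11*np.array([np.cos(b),np.sin(b)])
env.gripper_to(0.7)
env.goto([*pt(0),.20],[180,0,13.6]); env.dwell(.2)
s=env.read_state(); e=pt(0)-s['position'][:2]; print(e)
env.move_straight([*(pt(0)+e),.092],[180,0,13.6],rate=.12)
env.gripper_to(0.0,grasp_force=20); s=env.read_state(); print(s['clock'],s['opening'],s['position'],s['force'])
for t in range(-10,-61,-10):
    env.move_straight([*pt(t),.092],[180,0,13.6+t],rate=.06)
    s=env.read_state(); print(t,s['position'].round(4),s['force'].round(1),round(s['opening'],3))
env.dwell(.4); env.gripper_to(0.7); env.dwell(.3)
p=env.read_state()['position']
env.move_straight([p[0],p[1],.25],rate=.15)
f=env.grab_frame('top'); g=env.grab_frame('side')
c=np.hstack([cv2.resize(f['image'][120:320,180:420],(400,333)),cv2.resize(g['image'][140:340,210:450],(400,333))]); cv2.imwrite('pics/c6.png',c)
print(env.read_state()['clock'])
for n,fr in(('t',f),('s',g)):
  for t in('pale_slice','dark_slice_left'):
    for d in env.trace(fr,t)[:4]:
      ys,xs=np.nonzero(d['mask']);print(n,t,round(d['score'],2),cv2.minAreaRect(1000*ray(fr,np.c_[xs,ys],.066)[:,:2].astype(np.float32)))
b=np.radians(13.6-60); print('expect seat',A+.09*np.array([np.cos(b),np.sin(b)]))
```

```text
[-0.00042442 -0.00011912]
20.0917 0.2921898486649796 [ 0.48544873 -0.06773776  0.09206368] [-1.16866667  0.5797396   1.19046389]
-10 [ 0.4826 -0.0491  0.092 ] [-1.5 -2.5  2. ] 0.294
-20 [ 0.483  -0.0301  0.092 ] [-1.4 -3.7  3.8] 0.293
-30 [ 0.4868 -0.0107  0.092 ] [-4.1  0.6  5.6] 0.29
-40 [0.4941 0.008  0.092 ] [-3.6  3.5  4.5] 0.294
-50 [0.5047 0.0249 0.092 ] [-3.4  5.2  3.7] 0.291
-60 [0.5171 0.0388 0.092 ] [-4.3  4.3  3.7] 0.293
25.7667
t pale_slice 0.85 ((360.0055236816406, 17.772533416748047), (54.2504997253418, 88.52935791015625), 16.545562744140625)
t pale_slice 0.84 ((651.0552368164062, -106.21747589111328), (94.8126220703125, 58.317970275878906), 45.57284927368164)
t pale_slice 0.32 ((668.8305053710938, 2.89556884765625), (60.13875961303711, 48.71763229370117), 42.8524284362793)
t dark_slice_left 0.9 ((671.7771606445312, 2.7111129760742188), (57.95148849487305, 43.27637481689453), 39.27180862426758)
s pale_slice 0.78 ((358.314208984375, -51.332725524902344), (56.83131408691406, 98.0062255859375), 19.427541732788086)
s pale_slice 0.17 ((490.2243347167969, -365.37786865234375), (62.424102783203125, 89.34799194335938), 55.45214080810547)
s dark_slice_left 0.8 ((656.8450317382812, 11.190109252929688), (71.1370849609375, 97.86262512207031), 43.55447006225586)
expect seat [ 0.65486576 -0.10697547]
```

View pics/c6.png

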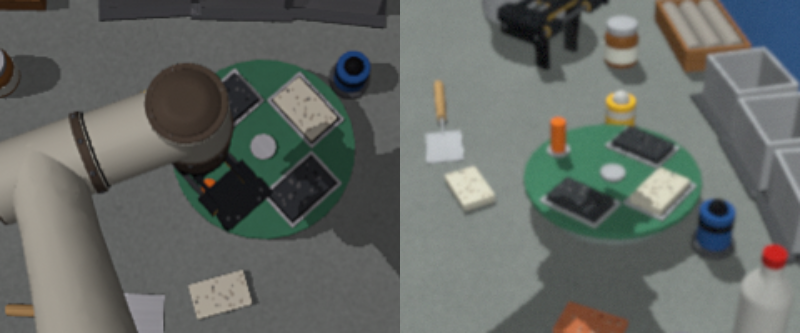

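The pale slice is in front of the blue scanner and seated. The measured pose, (0.651,-0.106), is close to the expected (0.655,-0.107). The gripper is clear of everything.

```bash
python3 -c "
from h import *
env.dwell(.5); print(env.close_job())"
```

```text
the job is handed in; nothing more can be done
None
```

I laid the pale slice flat in the empty seat, turned the turntable one stop clockwise so the slice faces the blue scanner, and handed the job in at about 26 s; no verdict was shown.

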